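Line up the gouache jars from light to dark

TASK

Put the four blue paint jars back on the wooden ledge in order of shade: one upright in the middle of each cork pad, the lightest blue at the end with the white chip, then step by step darker, the darkest blue at the end with the black chip. Leave the orange jar standing where it is, and do not tip any jar over.

Things in the scene. Friction and masses are not known exactly. Their poses are not given: they have to be found in the camera images.
- jar_pale_mid (a point): Loose round paint jar, 42 mm diameter, 50 mm high, 60 to 130 g, white pot with lid and label band in very pale sky blue. This point is its centre, 25 mm above its underside; z is the jar's axis, up. Lightest of the four blues.
- jar_light_mid (a point): Loose round paint jar, 42 mm diameter, 50 mm high, 60 to 130 g, white pot with lid and label band in light blue. This point is its centre, 25 mm above its underside; z is the jar's axis, up. Second lightest of the four blues.
- jar_mid_mid (a point): Loose round paint jar, 42 mm diameter, 50 mm high, 60 to 130 g, white pot with lid and label band in strong mid blue. This point is its centre, 25 mm above its underside; z is the jar's axis, up. Second darkest of the four blues.
- jar_dark_mid (a point): Loose round paint jar, 42 mm diameter, 50 mm high, 60 to 130 g, white pot with lid and label band in very dark navy, nearly black. This point is its centre, 25 mm above its underside; z is the jar's axis, up. Darkest of the four blues.
- jar_orange_mid (a point): Loose round paint jar, 42 mm diameter, 50 mm high, 60 to 130 g, white pot with lid and label band in orange. This point is its centre, 25 mm above its underside; z is the jar's axis, up. Stands among the blue jars; not part of the row, stays where it is.
- pad_a: Fixed round cork pad, 54 mm diameter, 3 mm thick, first from the left as the robot sees the row (a to d from +y to -y), on a dark wooden ledge 60 x 380 x 12 mm. Origin at the centre of the pad's underside, on the ledge; its top is 3 mm above the origin and 15 mm above the desk. Its y axis runs along the row, x across it. Pads are 67 to 83 mm apart, centre to centre.
- pad_b: Fixed round cork pad, 54 mm diameter, 3 mm thick, second from the left as the robot sees the row (a to d from +y to -y), on a dark wooden ledge 60 x 380 x 12 mm. Origin at the centre of the pad's underside, on the ledge; its top is 3 mm above the origin and 15 mm above the desk. Its y axis runs along the row, x across it. Pads are 67 to 83 mm apart, centre to centre.
- pad_c: Fixed round cork pad, 54 mm diameter, 3 mm thick, second from the right as the robot sees the row (a to d from +y to -y), on a dark wooden ledge 60 x 380 x 12 mm. Origin at the centre of the pad's underside, on the ledge; its top is 3 mm above the origin and 15 mm above the desk. Its y axis runs along the row, x across it. Pads are 67 to 83 mm apart, centre to centre.
- pad_d: Fixed round cork pad, 54 mm diameter, 3 mm thick, first from the right as the robot sees the row (a to d from +y to -y), on a dark wooden ledge 60 x 380 x 12 mm. Origin at the centre of the pad's underside, on the ledge; its top is 3 mm above the origin and 15 mm above the desk. Its y axis runs along the row, x across it. Pads are 67 to 83 mm apart, centre to centre.
- chip_white: Fixed white chip 30 x 24 x 3 mm at one end of the ledge, beyond the last pad, about 55 mm from that pad's centre; it marks the light end of the row. A like black chip marks the other, dark end. Which end is which varies. Origin at the centre of its underside, on the ledge; axes as the pads.
Things that resemble listed ones, but are neither listed nor needed, are in the scene too. Leave any yellow look-alike of the part that bears jar_light_mid alone.

How it is judged:
At the end, for the whole second after the job is handed in: Each blue jar stands upright (within 0.1 rad), released and at rest on its own cork pad, within 12 mm of the pad's centre, lightest to darkest from the white-chip end to the other; the orange jar is within 30 mm of where it began (angle between each of jar_pale_mid, jar_light_mid, jar_mid_mid, jar_dark_mid's own z axis and vertical below 0.1 rad and z of jar_pale_mid in the frame of pad_a between 0.024 and 0.033 m and linear speed of each of jar_pale, jar_light, jar_mid, jar_dark below 0.02 m/s and z of jar_light_mid in the frame of pad_a between 0.024 and 0.033 m and z of jar_mid_mid in the frame of pad_a between 0.024 and 0.033 m and z of jar_dark_mid in the frame of pad_a between 0.024 and 0.033 m and ((horizontal distance between chip_white and pad_a below 0.1 m and horizontal distance between jar_pale_mid and pad_a below 0.012 m and horizontal distance between jar_light_mid and pad_b below 0.012 m and horizontal distance between jar_mid_mid and pad_c below 0.012 m and horizontal distance between jar_dark_mid and pad_d below 0.012 m) or (horizontal distance between chip_white and pad_d below 0.1 m and horizontal distance between jar_pale_mid and pad_d below 0.012 m and horizontal distance between jar_light_mid and pad_c below 0.012 m and horizontal distance between jar_mid_mid and pad_b below 0.012 m and horizontal distance between jar_dark_mid and pad_a below 0.012 m)) and distance of jar_orange_mid from where it was at the start of the episode below 0.03 m); the robot touches nothing.
It fails at once if the orange jar is pushed or carried away (more than 30 mm) (distance of jar_orange_mid from where it was at the start of the episode above 0.03 m).
It fails at once if a jar is tipped over (more than 0.6 rad) (angle between any of jar_pale_mid, jar_light_mid, jar_mid_mid, jar_dark_mid, jar_orange_mid's own z axis and vertical above 0.6 rad).
It also fails if it takes over 106 s, if anything falls off the work surface, if the arm or the gripper's body presses on something with over 40 N, if the wrist force passes 120 N, or if a joint passes its speed limit or range.

ROBOT

A 7-joint arm with a two-finger parallel gripper is mounted at the origin on the work surface. World frame = base frame: x ahead of the robot, y to its left, z up, the work surface at z = 0. Lengths are in m, angles in rad, forces in N, time in s.
With the tool pointing down it reaches from about 0.425 to 0.95 m from the base axis. Payload 4.7 kg.
Tool frame: the origin (TCP) lies at the very end of the fingers, on their centre line; the grasp point (between the pads) lies 19 mm behind it (arm.tcp_to_grasp is the distance from the TCP to the grasp point, in m); z points along the fingers, y is the direction in which the jaws open and shut (so a half turn about z gives the same grasp; the last joint's range is limited). The gripper opens to 87 mm and grips with 3 to 60 N. Pads are 19 mm wide; open, the fingers measure 117 mm over their backs; the gripper's body (75 mm by 190 mm) begins 51 mm behind the grasp point.
Start: joints at [-1.131, 0.469, -0.049, 1.532, 0.024, 1.141, -0.082], TCP at [0.305, 0.602, 0.223] pointing down, gripper open.
Joint ranges: [-2.59, 2.59], [-0.33, 1.99], [-1.39, 1.29], [0.1, 2.45], [-1.04, 4.18], [0.21, 1.99], [-2.66, 2.66]. Speed limits (rad/s): [2.57, 2.57, 3.14, 3.14, 3.14, 3.14, 3.14].

INTERFACE

Orientations are given as a 3x3 rotation matrix whose columns are the frame's x, y, z axes.
In Python, from cell import arm, grab_frame, camera_model gives the robot as it stands.
- The arm moves only by the tool step_arm, never from a script. Its argument "rows" is a list of rows, each a list of 3 entries, a list of its own where there are three numbers: the shift along the tool's x, y, z in mm, then the turn, a rotation vector about the tool's x, y, z in rad, then the finger opening in mm, from 0 to 87. A call has 1 to 20 rows; each row shifts and turns the pose as measured when the row begins, along the tool's axes as they then stand; what a row does not reach is not made up. A row lasts 1/12 s, in which the tool goes at most 41.7 mm and 7.16 degrees, less where a joint would pass 70% of its speed; a pose out of reach is approached as far as the arm can. A call with a gripper value outside its range is refused whole. The fingers move at their own pace and stop on an object; "force" is the grip in N (left out, the last holds). Time passes only in rows, so rows that do not move let the fingers close. It gives the time, the measured TCP pose, the force and the opening at its end, in the units of the state.
- arm.get_state(): the state, without advancing time (a new reading comes with each control period).
- grab_frame(name): name is "scene" or "side" or "wrist"; returns (picture, depth): 384x512x3 uint8, red, green, blue; 384x512 float32, m along the optical axis (not along the pixel's ray), 0 where there is no reading.
- camera_model(name): a dict with "K" (3x3 intrinsics, pixels), "dist_coeffs" ([k1, k2, p1, p2, k3] as OpenCV has them; the pictures are not rectified), "R" (3x3) and "t" (3): a world point X has camera coordinates R X + t. Camera axes: x right, y down, z forward; pixel columns grow to the right and rows downward; lengths in m; the calibration is good to about 2 mm. A picture is of the moment at which its call begins: read the wrist's pose just before it. camera_model takes no time and is no camera call; for the wrist camera it gives the pose at the moment of the call.
- arm.hand_in(): hands the job in, once; it reports no verdict.
The state is a dict: "time_s": time; "q": joint angles; "qd": joint speeds; "effort": joint torques, N m; "eef_pos": TCP position; "orientation": TCP orientation; "wrist_force": force on the tool from outside, world axes, zero at the start; "wrist_torque": the same for the moment, N m; "opening": opening from 0.0 (shut) to 1.0 (fully open).
Only numpy, scipy, OpenCV 4.12 (cv2) and the standard library are available. Lean on these libraries where they do the work, as an engineer would, in place of code of your own. Each camera call takes 0.05 s, during which the arm holds its last target. There are 200 camera calls.

## Working session

There is one attempt and no reset: what is moved stays moved. The work goes in short steps, Python scripts to look and compute and a tool call to move; the robot and the scene stay as the last step left them, time stands still between calls to the robot, and variables do not carry over. Pictures are saved under pics/ and viewed, about 12 in all and at most 16, crops included, and the job is handed in when it is done.

Besides the shell and the picture viewer there is one more tool, called as name(argument=value, ...), one argument or row to a line, values as JSON. step_arm: Moves the arm, as the interface text tells. Its arguments: {"type":"object","properties":{"rows":{"type":"array"},"force":{"type":"number"}},"required":["rows"]}

```bash
mkdir -p pics; python3 - <<'E'
from cell import arm, grab_frame, camera_model
import cv2,numpy as np
for n in("scene","side"):
    p,d=grab_frame(n); cv2.imwrite(f"pics/{n}0.png",cv2.resize(p[:,:,::-1],(800,600))); np.savez(f"{n}0.npz",p=p,d=d)
    m=camera_model(n); print(n,np.round(m["K"],1).tolist(),m["dist_coeffs"],(-np.array(m["R"]).T@m["t"]).round(3))
s=arm.get_state();print(s["time_s"],s["eef_pos"],np.round(s["orientation"],3).tolist(),s["opening"])
E
```

```text
scene [[474.0, 0.0, 256.4], [0.0, 474.0, 187.0], [0.0, 0.0, 1.0]] [0.0579014 0.        0.        0.        0.       ] [ 1.317 -0.062  0.833]
side [[489.0, 0.0, 262.2], [0.0, 489.0, 194.4], [0.0, 0.0, 1.0]] [-0.20552768  0.          0.          0.          0.        ] [ 0.083 -0.78   0.871]
0.1 [0.30471723 0.60170508 0.22161473] [[-0.892, 0.452, -0.001], [0.452, 0.892, -0.002], [-0.0, -0.002, -1.0]] 1.000423057792622
```

View pics/scene0.png

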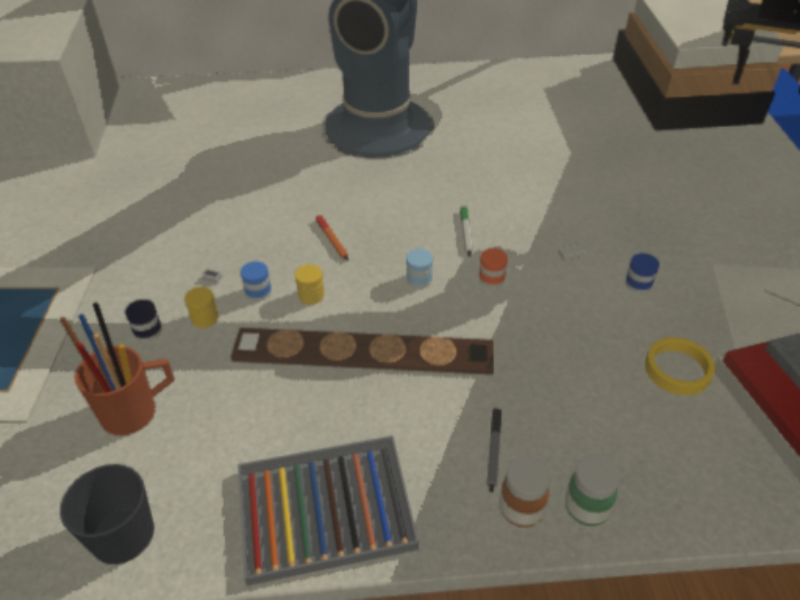

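View pics/side0.png

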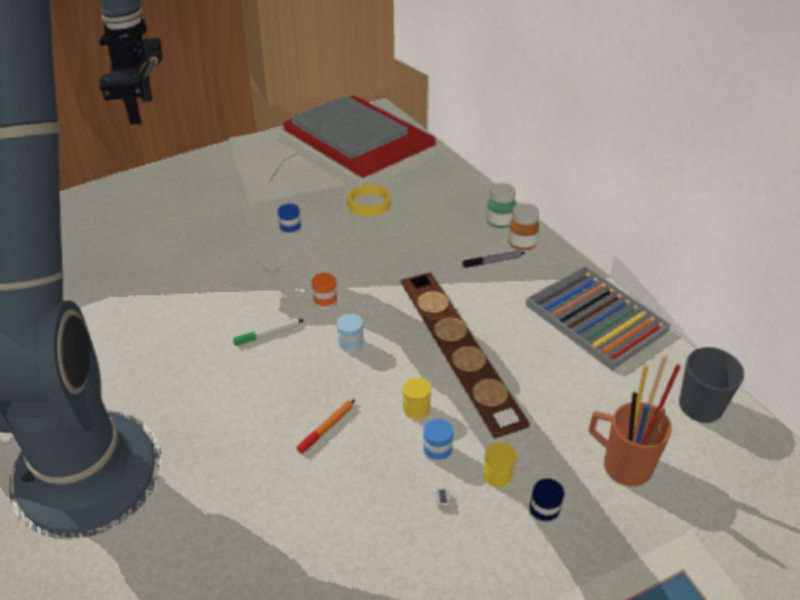

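The white chip is at scene (248,342), the −y end, and the black chip at (479,352). The jar candidates in scene pixels are:
- pale: (420,267)
- light: (256,280)
- mid: (643,270), in shadow
- dark: (143,318)
- orange: (493,266)
- yellow look-alikes, to be left alone: (201,307) and (310,284)

Next I'll measure the positions and check the shades in an enlarged crop.

```bash
cat >h.py <<'E'
import cv2,numpy as np
from cell import arm,grab_frame,camera_model
def cloud(m,d):
    K,R,t=np.array(m["K"]),np.array(m["R"]),np.array(m["t"])
    h,w=d.shape; u,v=np.meshgrid(np.arange(w),np.arange(h))
    n=cv2.undistortPoints(np.stack([u,v],-1).reshape(-1,1,2).astype(float),K,np.array(m["dist_coeffs"])).reshape(h,w,2)
    c=np.dstack([n*d[...,None],d]); return (c-t)@R
def ray(m,uv,z):
    K,R,t=np.array(m["K"]),np.array(m["R"]),np.array(m["t"])
    n=cv2.undistortPoints(np.array(uv,float).reshape(-1,1,2),K,np.array(m["dist_coeffs"])).reshape(-1,2)
    r=np.c_[n,np.ones(len(n))]@R; o=-R.T@t
    return o+r*((z-o[2])/r[:,2])[:,None]
def sees(m,X):
    r,_=cv2.Rodrigues(np.array(m["R"])); return cv2.projectPoints(np.array(X,float),r,np.array(m["t"]),np.array(m["K"]),np.array(m["dist_coeffs"]))[0].reshape(-1,2)
E
python3 - <<'E'
from h import *
S={"scene":dict(dark=(143,308),yel1=(200,296),light=(255,270),yel2=(309,274),pale=(420,258),orange=(493,257),mid=(643,262)),
"side":dict(dark=(547,490),yel1=(500,455),light=(438,430),yel2=(417,388),pale=(350,323),orange=(324,282),mid=(289,211))}
P={"scene":[(248,342),(285,344),(338,346),(388,348),(438,351),(479,352)],"side":[(508,417),(490,392),(468,359),(450,329),(433,302),(421,281)]}
for n in S:
    f=np.load(n+"0.npz"); m=camera_model(n); X=cloud(m,f["d"]); z=X[...,2]
    mask=((z>.043)&(z<.058)&(f["d"]>0)).astype(np.uint8)
    k,l,st,ce=cv2.connectedComponentsWithStats(mask)
    print(n)
    for j,uv in S[n].items():
        c=np.array(uv)*.64; i=np.argmin(np.hypot(*(ce[1:]-c).T))+1
        q=X[l==i]; (cx,cy),r=cv2.minEnclosingCircle(q[:,:2].astype(np.float32))
        col=f["p"][int(c[1])-1:int(c[1])+2,int(c[0])-1:int(c[0])+2].reshape(-1,3).mean(0).round()
        print(j,st[i,4],ray(m,c,.05)[0,:2].round(3),"cloud",np.median(q,0).round(3),round(cx,3),round(cy,3),round(r,3),col)
    print(ray(m,np.array(P[n])*.64,.015)[:,:2].round(3).tolist())
s=np.load("scene0.npz")["p"][:,:,::-1]
c=[cv2.resize(s[b-22:b+22,a-22:a+22],(200,200),interpolation=2) for a,b in[(268,172),(163,179),(411,173),(91,203),(315,170),(129,196),(198,182)]]
cv2.imwrite("pics/crop1.png",np.vstack([np.hstack(c[:4]),np.hstack(c[4:]+[c[0]*0])]))
E
```

```text
scene
dark 223 [ 0.532 -0.376] cloud [ 0.536 -0.38   0.049] 0.533 -0.38 0.022 [31. 31. 38.]
yel1 209 [ 0.515 -0.296] cloud [ 0.518 -0.3    0.049] 0.514 -0.301 0.023 [131. 111.  46.]
light 209 [ 0.466 -0.218] cloud [ 0.468 -0.22   0.05 ] 0.465 -0.219 0.023 [ 69. 106. 154.]
yel2 185 [ 0.483 -0.135] cloud [ 0.485 -0.137  0.049] 0.481 -0.138 0.023 [178. 150.  59.]
pale 184 [0.463 0.038] cloud [0.464 0.036 0.049] 0.461 0.036 0.023 [126. 155. 167.]
orange 198 [0.472 0.152] cloud [0.473 0.153 0.049] 0.47 0.152 0.024 [132.  69.  45.]
mid 195 [0.506 0.38 ] cloud [0.507 0.382 0.05 ] 0.504 0.383 0.023 [41. 53. 87.]
[[0.582, -0.227], [0.591, -0.173], [0.602, -0.096], [0.613, -0.024], [0.626, 0.047], [0.633, 0.106]]
side
dark 314 [ 0.53  -0.381] cloud [ 0.529 -0.384  0.05 ] 0.531 -0.383 0.023 [ 8. 13. 41.]
yel1 294 [ 0.511 -0.302] cloud [ 0.51  -0.302  0.05 ] 0.511 -0.302 0.023 [155. 133.  40.]
light 260 [ 0.463 -0.222] cloud [ 0.462 -0.225  0.05 ] 0.463 -0.223 0.022 [ 71. 127. 181.]
yel2 229 [ 0.478 -0.14 ] cloud [ 0.477 -0.141  0.05 ] 0.478 -0.138 0.023 [199. 174.  56.]
pale 181 [0.459 0.033] cloud [0.458 0.033 0.05 ] 0.457 0.035 0.024 [150. 179. 193.]
orange 151 [0.467 0.146] cloud [0.467 0.15  0.049] 0.469 0.151 0.023 [158.  72.  26.]
mid 107 [0.502 0.373] cloud [0.502 0.377 0.05 ] 0.503 0.38 0.024 [ 23.  54. 111.]
[[0.58, -0.23], [0.586, -0.176], [0.596, -0.101], [0.609, -0.028], [0.621, 0.043], [0.633, 0.101]]
```

View pics/crop1.png

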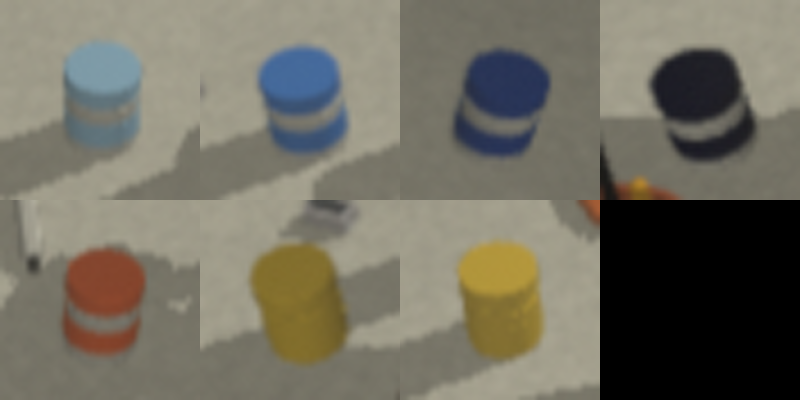

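The crop confirms the shades: pale, light, mid and navy, each with a white band. The yellow ones have no band. I'll check for tall things near the dark jar while I turn the tool so the jaws open across the row.

step_arm(
  rows=[
    [[0, 0, 0], [0, 0, 0.125], 87],
    [[0, 0, 0], [0, 0, 0.125], 87],
    [[0, 0, 0], [0, 0, 0.125], 87],
    [[0, 0, 0], [0, 0, 0.125], 87],
    [[0, 0, 0], [0, 0, 0.125], 87],
    [[0, 0, 0], [0, 0, 0.125], 87],
    [[0, 0, 0], [0, 0, 0.125], 87],
    [[0, 0, 0], [0, 0, 0.125], 87],
    [[0, 0, 0], [0, 0, 0.125], 87],
    [[0, 0, 0], [0, 0, 0.125], 87],
  ],
  force=15,
)

```text
time_s: 0.93
eef_pos: [0.3031, 0.5981, 0.215]
orientation: [[0.153, 0.988, -0.006], [0.988, -0.153, -0.012], [-0.013, -0.004, -1.0]]
wrist_force: [0.5, 0.1, -0.3]
opening: 1.002
```

```bash
cat >>h.py <<'E'
def go(*T):
    s=arm.get_state(); R=np.array(s["orientation"]); p=np.array(s["eef_pos"])
    print("t",round(s["time_s"],1),"p",p.round(4),"open",round(s["opening"]*87,1),"yawY",np.degrees(np.arctan2(R[1,1],R[0,1])).round(1),"tilt",R[:,2].round(3),"F",np.round(s["wrist_force"],1))
    for X in T: print(X,"tool mm",((np.array(X)-p)@R*1000).round(1)); p=np.array(X)
E
python3 - <<'E'
from h import *
for n in("scene","side"):
    f=np.load(n+"0.npz"); X=cloud(camera_model(n),f["d"]); x,y,z=np.moveaxis(X,-1,0)
    b=(z>.075)&(z<.3)&(f["d"]>0)&(x>.4)&(x<.75)&(abs(y)<.5)
    q=X[b]; print(n,len(q),q.min(0),q.max(0))
    for a in np.arange(.4,.75,.03):
        s=q[(q[:,0]>=a)&(q[:,0]<a+.03)]
        if len(s)>5: print(round(a,2),np.percentile(s[:,1],[2,98]).round(3),s[:,2].max().round(3))
go((.503,.381,.2),(.503,.381,.10))
E
```

```text
scene 1425 [ 0.6407005  -0.42608481  0.07510186] [ 0.72492791 -0.32086501  0.19383145]
0.64 [-0.422 -0.333] 0.179
0.67 [-0.423 -0.344] 0.146
0.7 [-0.412 -0.349] 0.194
side 1156 [ 0.63941218 -0.42712605  0.07500765] [ 0.72137277 -0.32509637  0.19400843]
0.64 [-0.424 -0.337] 0.179
0.67 [-0.426 -0.347] 0.164
0.7 [-0.412 -0.352] 0.194
t 0.9 p [0.3031 0.5981 0.215 ] open 87.2 yawY -8.8 tilt [-0.006 -0.012 -1.   ] F [ 0.5  0.1 -0.3]
(0.503, 0.381, 0.2) tool mm [-183.7  230.9   16.3]
(0.503, 0.381, 0.1) tool mm [  1.3   0.4 100. ]
```

step_arm(
  rows=[
    [[-20.5, 25.7, 0], [0, 0, 0], 87],
    [[-20.5, 25.7, 0], [0, 0, 0], 87],
    [[-20.5, 25.7, 0], [0, 0, 0], 87],
    [[-20.5, 25.7, 0], [0, 0, 0], 87],
    [[-20.5, 25.7, 0], [0, 0, 0], 87],
    [[-20.5, 25.7, 0], [0, 0, 0], 87],
    [[-20.5, 25.7, 0], [0, 0, 0], 87],
    [[-20.5, 25.7, 0], [0, 0, 0], 87],
    [[-20.5, 25.7, 0], [0, 0, 0], 87],
    [[0, 0, 0], [0, 0, 0], 87],
    [[0, 0, 0], [0, 0, 0], 87],
  ],
)

```text
time_s: 1.85
eef_pos: [0.5058, 0.3709, 0.2087]
orientation: [[0.15, 0.989, -0.014], [0.988, -0.15, -0.021], [-0.023, -0.011, -1.0]]
wrist_force: [-0.5, 2.1, 0.4]
opening: 0.999
```

```bash
cat >>h.py <<'E'
def look(name,*pts):
    m=camera_model("wrist"); p,d=grab_frame("wrist"); np.savez(name+".npz",p=p,d=d,**{k:np.array(v) for k,v in m.items()})
    im=p[:,:,::-1].copy()
    for X in pts: cv2.drawMarker(im,tuple(sees(m,[X])[0].round().astype(int).tolist()),(0,0,255),0,12)
    cv2.imwrite(f"pics/{name}.png",im)
    return m,p,d
def lids(m,d,zl=.042,zh=.06):
    X=cloud(m,d); z=X[...,2]; k,l,st,ce=cv2.connectedComponentsWithStats(((z>zl)&(z<zh)&(d>.05)).astype(np.uint8))
    for i in range(1,k):
        if st[i,4]>300:
            q=X[l==i]; (a,b),r=cv2.minEnclosingCircle(q[:,:2].astype(np.float32)); print("blob",ce[i].round(),st[i,4],"xy",round(a,4),round(b,4),"r",round(r,4),"z",np.median(q[:,2]).round(4))
E
python3 - <<'E'
from h import *
m,p,d=look("w1",(.503,.381,.05)); lids(m,d); go((.503,.381,.011))
E
```

```text
blob [477.  31.] 4073 xy 0.7069 0.4694 r 0.0395 z 0.0511
blob [259. 153.] 1485 xy 0.5021 0.3847 r 0.0212 z 0.0492
t 1.9 p [0.5065 0.3698 0.2088] open 86.8 yawY -8.7 tilt [-0.013 -0.022 -1.   ] F [ 0.6 -2.  -0.3]
(0.503, 0.381, 0.011) tool mm [ 15.3  -3.2 197.5]
```

View pics/w1.png

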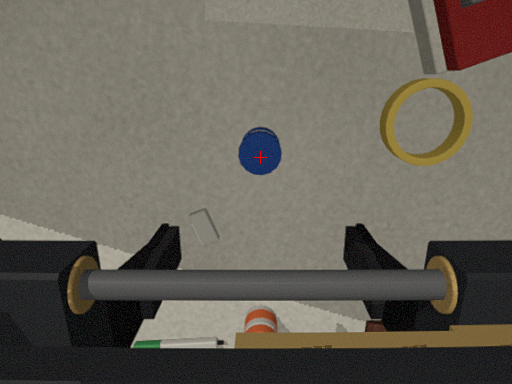

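step_arm(
  rows=[
    [[11, -5, 0], [-0.011, 0.023, 0], 87],
    [[0, 0, 40], [0, 0, 0], 87],
    [[0, 0, 40], [0, 0, 0], 87],
    [[0, 0, 30], [0, 0, 0], 87],
    [[0, 0, 0], [0, 0, 0], 87],
  ],
)

```text
time_s: 2.32
eef_pos: [0.5018, 0.3883, 0.0977]
orientation: [[0.144, 0.99, 0.006], [0.99, -0.144, 0.007], [0.008, 0.004, -1.0]]
wrist_force: [-1.5, -0.6, -0.4]
opening: 1.001
```

```bash
cat >>h.py <<'E'
_go=go
def go(*T):
    _go(*T); R=np.array(arm.get_state()["orientation"]); t=R.T@[0,0,-1]; print("levelling turn",np.round([-t[1],t[0],0],3))
E
python3 -c "
from h import *
go((.5025,.383,.011))"
```

```text
t 2.3 p [0.5018 0.3883 0.0977] open 87.1 yawY -8.3 tilt [ 0.006  0.007 -1.   ] F [-1.5 -0.6 -0.4]
(0.5025, 0.383, 0.011) tool mm [-5.8  1.  86.7]
levelling turn [ 0.004 -0.008  0.   ]
```

step_arm(
  rows=[
    [[-5, 1, 20], [0, -0.005, 0], 87],
    [[0, 0, 35], [0, 0, 0], 87],
    [[0, 0, 28], [0, 0, 0], 87],
    [[0, 0, 0], [0, 0, 0], 87],
  ],
)

```text
time_s: 2.65
eef_pos: [0.5011, 0.3903, 0.0161]
orientation: [[0.136, 0.991, 0.007], [0.991, -0.136, 0.007], [0.008, 0.006, -1.0]]
wrist_force: [-0.4, -0.4, -0.4]
opening: 0.996
```

```bash
python3 -c "
from h import *
go((.5025,.383,.011))"
```

```text
t 2.6 p [0.5011 0.3903 0.0161] open 86.6 yawY -7.8 tilt [ 0.007  0.007 -1.   ] F [-0.4 -0.4 -0.4]
(0.5025, 0.383, 0.011) tool mm [-7.1  2.4  5.1]
levelling turn [ 0.006 -0.008  0.   ]
```

step_arm(
  rows=[
    [[-7, 2, 4], [0.006, -0.008, 0], 87],
    [[-1, 0, 0], [0, 0, 0], 87],
    [[0, 0, 0], [0, 0, 0], 30],
    [[0, 0, 0], [0, 0, 0], 30],
    [[0, 0, 0], [0, 0, 0], 30],
    [[0, 0, 0], [0, 0, 0], 30],
    [[0, 0, 0], [0, 0, 0], 30],
    [[0, 0, 0], [0, 0, 0], 30],
    [[0, 0, 0], [0, 0, 0], 30],
    [[0, 0, 0], [0, 0, 0], 30],
  ],
  force=15,
)

```text
time_s: 3.48
eef_pos: [0.5064, 0.3877, 0.0236]
orientation: [[0.134, 0.991, 0.01], [0.991, -0.134, 0.011], [0.012, 0.009, -1.0]]
wrist_force: [-0.1, -0.5, -1.1]
opening: 0.478
```

```bash
python3 -c "
from h import *
go((.502,.383,.13),(.611,-.026,.13))"
```

```text
t 3.5 p [0.5064 0.3877 0.0236] open 41.6 yawY -7.7 tilt [ 0.01   0.011 -1.   ] F [-0.1 -0.5 -1.1]
(0.502, 0.383, 0.13) tool mm [  -4.    -2.8 -106.5]
(0.611, -0.026, 0.13) tool mm [-390.7  162.7   -3.4]
levelling turn [ 0.009 -0.012  0.   ]
```

step_arm(
  rows=[
    [[0, 0, -30], [0.005, -0.006, 0], 30],
    [[0, 0, -38], [0.005, -0.006, 0], 30],
    [[0, 0, -38], [0, 0, 0], 30],
    [[-34, 14, 0], [0, 0, 0], 30],
    [[-34, 14, 0], [0, 0, 0], 30],
    [[-34, 14, 0], [0, 0, 0], 30],
    [[-34, 14, 0], [0, 0, 0], 30],
    [[-34, 14, 0], [0, 0, 0], 30],
    [[-34, 14, 0], [0, 0, 0], 30],
    [[-34, 14, 0], [0, 0, 0], 30],
    [[-34, 14, 0], [0, 0, 0], 30],
    [[-34, 14, 0], [0, 0, 0], 30],
    [[-34, 14, 0], [0, 0, 0], 30],
    [[-34, 14, 0], [0, 0, 0], 30],
    [[0, 0, 0], [0, 0, 0], 30],
  ],
)

```text
time_s: 4.73
eef_pos: [0.6118, -0.0165, 0.1306]
orientation: [[0.121, 0.993, -0.006], [0.993, -0.121, -0.003], [-0.004, -0.006, -1.0]]
wrist_force: [0.6, -1.7, 0.0]
opening: 0.48
```

```bash
python3 -c "
from h import *
go((.611,-.026,.13))
s=camera_model('scene');p,d=grab_frame('scene');lids(s,d,.10,.25)
m,p,d=look('w2',(.589,-.175,.015),(.599,-.099,.015),(.611,-.026,.015),(.623,.045,.015))
go()"
```

```text
t 4.7 p [ 0.6118 -0.0165  0.1306] open 41.8 yawY -6.9 tilt [-0.006 -0.003 -1.   ] F [ 0.6 -1.7  0. ]
(0.611, -0.026, 0.13) tool mm [-9.6  0.4  0.6]
levelling turn [-0.006  0.004  0.   ]
blob [30. 35.] 4379 xy -0.0784 -0.6096 r 0.157 z 0.1855
blob [452.  25.] 4273 xy -0.0585 0.6584 r 0.1713 z 0.156
blob [249. 170.] 2008 xy 0.6207 -0.0164 r 0.0962 z 0.2281
blob [ 64. 218.] 373 xy 0.6793 -0.3778 r 0.0383 z 0.1432
t 4.8 p [ 0.6105 -0.0084  0.1299] open 41.8 yawY -6.5 tilt [-0.009  0.003 -1.   ] F [-0.8  0.6 -1.2]
levelling turn [-0.009 -0.002  0.   ]
```

View pics/w2.png

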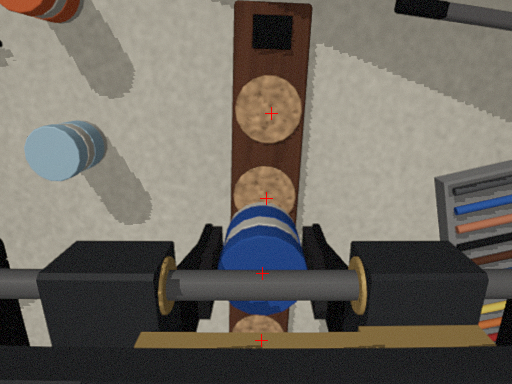

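```bash
python3 -c "
from h import *
f=np.load('w2.npz'); m={k:f[k] for k in('K','dist_coeffs','R','t')}; d=f['d'];X=cloud(m,d)
hsv=cv2.cvtColor(f['p'],cv2.COLOR_RGB2HSV)
b=(hsv[...,0]>100)&(hsv[...,0]<130)&(hsv[...,1]>130)&(d>.05)&(d<.4)
b[:200]=0; b[:,:200]=0;b[:,320:]=0
q=X[b]; print(len(q),np.percentile(q,[1,50,99],axis=0).round(4))
t=q[q[:,2]>np.percentile(q[:,2],90)-.006]; print(len(t),cv2.minEnclosingCircle(t[:,:2].astype(np.float32)),np.median(t[:,2]), ray(m,[(263,265)],.156))
print(ray(m,[(269,109)],.015))
go((.611,-.026,.08))
"
```

```text
4442 [[ 0.5904 -0.035   0.1178]
 [ 0.611  -0.004   0.1556]
 [ 0.6298  0.005   0.1573]]
3388 ((0.6101551651954651, -0.009380551055073738), 0.02787674218416214) 0.1558906899296268 [[ 0.61125017 -0.00990625  0.156     ]]
[[0.62215571 0.04860646 0.015     ]]
t 4.8 p [ 0.6105 -0.0084  0.1299] open 41.8 yawY -6.5 tilt [-0.009  0.003 -1.   ] F [-0.8  0.6 -1.2]
(0.611, -0.026, 0.08) tool mm [-17.5   2.9  49.8]
levelling turn [-0.009 -0.002  0.   ]
```

step_arm(
  rows=[
    [[-10, 2, 20], [-0.009, 0, -0.03], 30],
    [[0, 0, 30], [0, 0, 0], 30],
    [[0, 0, 15], [0, 0, 0], 30],
  ],
)

```text
time_s: 5.08
eef_pos: [0.6145, -0.0128, 0.0667]
orientation: [[0.077, 0.997, 0.009], [0.997, -0.077, 0.007], [0.007, 0.009, -1.0]]
wrist_force: [-1.7, 0.1, -0.3]
opening: 0.479
```

```bash
python3 -c "
from h import *
go((.611,-.019,.0395))"
```

```text
t 5.1 p [ 0.6145 -0.0128  0.0667] open 41.6 yawY -4.4 tilt [ 0.009  0.007 -1.   ] F [-1.7  0.1 -0.3]
(0.611, -0.019, 0.0395) tool mm [-6.7 -3.3 27.2]
levelling turn [ 0.009 -0.007  0.   ]
```

step_arm(
  rows=[
    [[-7, -4, 12], [0.009, -0.007, 0.03], 30],
    [[-2, -1, 10], [0, 0, 0], 30],
  ],
)

```text
time_s: 5.25
eef_pos: [0.6073, -0.0172, 0.0418]
orientation: [[0.104, 0.995, -0.004], [0.995, -0.104, 0.002], [0.002, -0.004, -1.0]]
wrist_force: [-0.1, 0.4, -0.6]
opening: 0.476
```

```bash
python3 -c "
from h import *
go((.611,-.019,.0395))"
```

```text
t 5.2 p [ 0.6073 -0.0172  0.0418] open 41.5 yawY -5.9 tilt [-0.004  0.002 -1.   ] F [-0.1  0.4 -0.6]
(0.611, -0.019, 0.0395) tool mm [-1.4  3.9  2.2]
levelling turn [-0.004 -0.002  0.   ]
```

step_arm(
  rows=[
    [[-1, 3, 3], [-0.004, 0, 0], 30],
    [[0, 0, 1], [0, 0, 0], 30],
  ],
)

```text
time_s: 5.42
eef_pos: [0.6064, -0.0172, 0.0372]
orientation: [[0.101, 0.995, -0.009], [0.995, -0.101, 0.003], [0.002, -0.01, -1.0]]
wrist_force: [-1.8, -2.4, 14.9]
opening: 0.479
```

```bash
python3 -c "
from h import *
go((.611,-.019,.0395))"
```

```text
t 5.4 p [ 0.6064 -0.0172  0.0372] open 41.7 yawY -5.8 tilt [-0.009  0.003 -1.   ] F [-1.8 -2.4 14.9]
(0.611, -0.019, 0.0395) tool mm [-1.4  4.7 -2.3]
levelling turn [-0.01  -0.002  0.   ]
```

step_arm(
  rows=[
    [[0, 0, 0], [0, 0, 0], 87],
    [[0, 0, 0], [0, 0, 0], 87],
    [[0, 0, 0], [0, 0, 0], 87],
    [[0, 0, 0], [0, 0, 0], 87],
    [[0, 0, -20], [0, 0, 0], 87],
    [[0, 0, -35], [0, 0, 0], 87],
    [[0, 0, -35], [0, 0, 0], 87],
    [[0, 0, -35], [0, 0, 0], 87],
    [[0, 0, -30], [0, 0, 0], 87],
    [[0, 0, 0], [0, 0, 0], 87],
  ],
)

```text
time_s: 6.25
eef_pos: [0.6081, -0.0137, 0.1985]
orientation: [[0.097, 0.995, -0.011], [0.995, -0.097, 0.004], [0.003, -0.011, -1.0]]
wrist_force: [1.4, 0.3, 0.4]
opening: 0.993
```

```bash
python3 -c "
from h import *
m,p,d=look('w3',(.611,-.024,.015),(.6225,.047,.015),(.599,-.098,.015));lids(m,d,.055,.075)
go((.532,-.382,.19))"
```

```text
blob [262. 184.] 1647 xy 0.6048 -0.0205 r 0.0212 z 0.0642
t 6.3 p [ 0.6069 -0.0134  0.1962] open 86.7 yawY -5.5 tilt [-0.014  0.004 -1.   ] F [-0.6 -1.3 -1.3]
(0.532, -0.382, 0.19) tool mm [-374.1  -38.9    5.9]
levelling turn [-0.015 -0.002  0.   ]
```

View pics/w3.png

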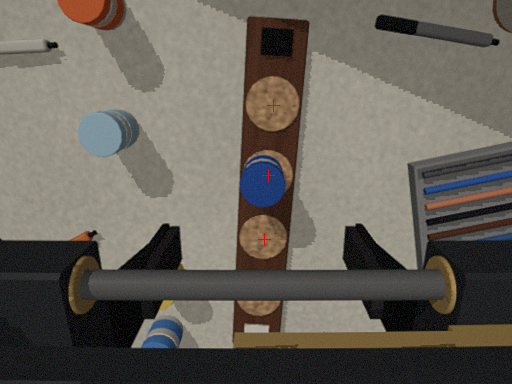

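step_arm(
  rows=[
    [[-37, -4, 0], [-0.015, 0, 0], 87],
    [[-37, -4, 0], [0, 0, 0], 87],
    [[-37, -4, 0], [0, 0, 0], 87],
    [[-37, -4, 0], [0, 0, 0], 87],
    [[-37, -4, 0], [0, 0, 0], 87],
    [[-37, -4, 0], [0, 0, 0], 87],
    [[-37, -4, 0], [0, 0, 0], 87],
    [[-37, -4, 0], [0, 0, 0], 87],
    [[-37, -4, 0], [0, 0, 0], 87],
    [[-37, -4, 0], [0, 0, 0], 87],
    [[0, 0, 0], [0, 0, 0.12], 62],
    [[0, 0, 0], [0, 0, 0.12], 62],
    [[0, 0, 0], [0, 0, 0.12], 62],
    [[0, 0, 0], [0, 0, 0.12], 62],
    [[0, 0, 0], [0, 0, 0.12], 62],
    [[0, 0, 0], [0, 0, 0.12], 62],
    [[0, 0, 0], [0, 0, 0.12], 62],
    [[0, 0, 0], [0, 0, 0.12], 62],
  ],
)

```text
time_s: 7.8
eef_pos: [0.519, -0.3859, 0.1677]
orientation: [[0.876, 0.481, -0.029], [0.481, -0.876, 0.019], [-0.017, -0.031, -0.999]]
wrist_force: [0.1, -0.3, -0.4]
opening: 0.719
```

```bash
python3 -c "
from h import *
m,p,d=look('w4',(.532,-.382,.05));lids(m,d)
go((.532,-.382,.08))"
```

```text
blob [174. 136.] 2014 xy 0.5122 -0.2984 r 0.0216 z 0.0494
blob [ 68. 142.] 1970 xy 0.4625 -0.2203 r 0.0217 z 0.0497
blob [268. 163.] 1902 xy 0.5305 -0.3799 r 0.0214 z 0.0494
t 7.8 p [ 0.519  -0.3856  0.1672] open 61.9 yawY -61.5 tilt [-0.03   0.019 -0.999] F [-0.4 -0.6 -0.2]
(0.532, -0.382, 0.08) tool mm [14.7  5.8 86.8]
levelling turn [-0.032  0.018  0.   ]
```

step_arm(
  rows=[
    [[13, 1, 0], [-0.032, 0.018, 0], 62],
    [[0, 0, 40], [0, 0, 0], 62],
    [[0, 0, 40], [0, 0, 0], 62],
    [[0, 0, 0], [0, 0, 0], 62],
  ],
)

```text
time_s: 8.18
eef_pos: [0.532, -0.3793, 0.0826]
orientation: [[0.873, 0.487, 0.002], [0.487, -0.873, -0.002], [0.0, 0.002, -1.0]]
wrist_force: [-0.7, 1.0, -0.5]
opening: 0.713
```

```bash
python3 -c "
from h import *
go((.531,-.380,.011))"
```

```text
t 8.2 p [ 0.532  -0.3793  0.0826] open 62.0 yawY -60.9 tilt [ 0.002 -0.002 -1.   ] F [-0.7  1.  -0.5]
(0.531, -0.38, 0.011) tool mm [-1.2 -0.1 71.6]
levelling turn [ 0.002 -0.     0.   ]
```

step_arm(
  rows=[
    [[-1, 0, 24], [0, 0, 0], 62],
    [[0, 0, 24], [0, 0, 0], 62],
    [[0, 0, 18], [0, 0, 0], 62],
    [[0, 0, 0], [0, 0, 0], 62],
  ],
)

```text
time_s: 8.52
eef_pos: [0.5311, -0.3794, 0.0151]
orientation: [[0.869, 0.494, -0.001], [0.494, -0.869, -0.0], [-0.001, -0.0, -1.0]]
wrist_force: [0.4, 0.4, 0.1]
opening: 0.714
```

```bash
python3 -c "
from h import *
go((.531,-.380,.011))"
```

```text
t 8.5 p [ 0.5311 -0.3794  0.0151] open 62.1 yawY -60.4 tilt [-0.001 -0.    -1.   ] F [0.4 0.4 0.1]
(0.531, -0.38, 0.011) tool mm [-0.3  0.5  4.1]
levelling turn [-0.     0.001  0.   ]
```

Well centred; I'll close and lift.

step_arm(
  rows=[
    [[0, 0, 2], [0, 0, 0], 30],
    [[0, 0, 0], [0, 0, 0], 30],
    [[0, 0, 0], [0, 0, 0], 30],
    [[0, 0, 0], [0, 0, 0], 30],
    [[0, 0, 0], [0, 0, 0], 30],
  ],
  force=15,
)

```text
time_s: 8.93
eef_pos: [0.5333, -0.3818, 0.0188]
orientation: [[0.868, 0.497, 0.004], [0.497, -0.868, -0.004], [0.002, 0.005, -1.0]]
wrist_force: [0.6, 0.3, -1.2]
opening: 0.479
```

```bash
python3 -c "
from h import *
go((.531,-.380,.15))"
```

```text
t 8.9 p [ 0.5333 -0.3818  0.0188] open 41.6 yawY -60.2 tilt [ 0.004 -0.004 -1.   ] F [ 0.6  0.3 -1.2]
(0.531, -0.38, 0.15) tool mm [  -0.8   -2.  -131.2]
levelling turn [ 0.005 -0.002  0.   ]
```

step_arm(
  rows=[
    [[0, 0, -30], [0.005, -0.002, 0], 30],
    [[0, 0, -38], [0, 0, 0], 30],
    [[0, 0, -38], [0, 0, 0], 30],
    [[0, 0, -20], [0, 0, 0], 30],
    [[0, 0, 0], [0, 0, -0.12], 30],
    [[0, 0, 0], [0, 0, -0.12], 30],
    [[0, 0, 0], [0, 0, -0.12], 30],
    [[0, 0, 0], [0, 0, -0.12], 30],
    [[0, 0, 0], [0, 0, -0.12], 30],
    [[0, 0, 0], [0, 0, -0.12], 30],
    [[0, 0, 0], [0, 0, -0.12], 30],
    [[0, 0, 0], [0, 0, 0], 30],
  ],
)

```text
time_s: 9.93
eef_pos: [0.5343, -0.3838, 0.1618]
orientation: [[0.175, 0.984, 0.011], [0.985, -0.175, -0.007], [-0.005, 0.013, -1.0]]
wrist_force: [0.1, -0.2, -0.7]
opening: 0.477
```

```bash
python3 -c "
from h import *
go((.6215,.047,.15))"
```

```text
t 9.9 p [ 0.5343 -0.3838  0.1618] open 41.5 yawY -10.1 tilt [ 0.011 -0.007 -1.   ] F [ 0.1 -0.2 -0.7]
(0.6215, 0.047, 0.15) tool mm [439.5  10.3   9.7]
levelling turn [0.013 0.005 0.   ]
```

step_arm(
  rows=[
    [[36, 1, 0], [0.013, 0.005, 0], 30],
    [[36, 1, 0], [0, 0, 0], 30],
    [[36, 1, 0], [0, 0, 0], 30],
    [[36, 1, 0], [0, 0, 0], 30],
    [[36, 1, 0], [0, 0, 0], 30],
    [[36, 1, 0], [0, 0, 0], 30],
    [[36, 1, 0], [0, 0, 0], 30],
    [[36, 1, 0], [0, 0, 0], 30],
    [[36, 1, 0], [0, 0, 0], 30],
    [[36, 1, 0], [0, 0, 0], 30],
    [[36, 1, 0], [0, 0, 0], 30],
    [[36, 1, 0], [0, 0, 0], 30],
    [[0, 0, 0], [0, 0, 0], 30],
  ],
)

```text
time_s: 11.02
eef_pos: [0.6356, 0.049, 0.1663]
orientation: [[0.233, 0.972, 0.01], [0.973, -0.233, -0.004], [-0.002, 0.01, -1.0]]
wrist_force: [0.2, 2.1, -1.6]
opening: 0.477
```

```bash
python3 -c "
from h import *
go((.6215,.047,.07),(.6215,.047,.0345))"
```

```text
t 11.0 p [0.6356 0.049  0.1663] open 41.5 yawY -13.5 tilt [ 0.01  -0.004 -1.   ] F [ 0.2  2.1 -1.6]
(0.6215, 0.047, 0.07) tool mm [ -5.  -14.3  96.2]
(0.6215, 0.047, 0.0345) tool mm [ 0.1 -0.4 35.5]
levelling turn [0.01  0.002 0.   ]
```

step_arm(
  rows=[
    [[-3, -14, 0], [0.01, 0.002, -0.05], 30],
    [[0, 0, 35], [0, 0, 0], 30],
    [[0, 0, 35], [0, 0, 0], 30],
    [[0, 0, 20], [0, 0, 0], 30],
    [[0, 0, 0], [0, 0, 0], 30],
  ],
)

```text
time_s: 11.43
eef_pos: [0.6249, 0.0552, 0.078]
orientation: [[0.187, 0.982, 0.01], [0.982, -0.187, 0.002], [0.004, 0.01, -1.0]]
wrist_force: [-0.4, 0.9, -0.7]
opening: 0.481
```

```bash
python3 -c "
from h import *
go((.6215,.047,.0345))"
```

```text
t 11.4 p [0.6249 0.0552 0.078 ] open 41.9 yawY -10.8 tilt [ 0.01   0.002 -1.   ] F [-0.4  0.9 -0.7]
(0.6215, 0.047, 0.0345) tool mm [-8.9 -2.2 43.4]
levelling turn [ 0.01  -0.004  0.   ]
```

step_arm(
  rows=[
    [[-9, -2, 15], [0.01, -0.004, 0], 30],
    [[-1, 0, 15], [0, 0, 0], 30],
    [[0, 0, 6], [0, 0, 0], 30],
  ],
)

```text
time_s: 11.68
eef_pos: [0.6231, 0.044, 0.0432]
orientation: [[0.192, 0.981, 0.004], [0.981, -0.192, -0.0], [0.0, 0.004, -1.0]]
wrist_force: [0.6, 0.4, 0.2]
opening: 0.481
```

```bash
python3 -c "
from h import *
go((.6215,.047,.0345))"
```

```text
t 11.7 p [0.6231 0.044  0.0432] open 41.9 yawY -11.0 tilt [ 0.004 -0.    -1.   ] F [0.6 0.4 0.2]
(0.6215, 0.047, 0.0345) tool mm [ 2.6 -2.2  8.7]
levelling turn [ 0.004 -0.     0.   ]
```

step_arm(
  rows=[
    [[2, -2, 6], [0.004, 0, 0], 30],
    [[0, 0, 4], [0, 0, 0], 30],
  ],
)

```text
time_s: 11.85
eef_pos: [0.622, 0.0446, 0.0333]
orientation: [[0.195, 0.981, 0.001], [0.981, -0.195, -0.0], [-0.0, 0.001, -1.0]]
wrist_force: [0.1, 0.5, 0.1]
opening: 0.474
```

```bash
python3 -c "
from h import *
go((.6215,.047,.0345))"
```

```text
t 11.8 p [0.622  0.0446 0.0333] open 41.2 yawY -11.2 tilt [ 0.001 -0.    -1.   ] F [0.1 0.5 0.1]
(0.6215, 0.047, 0.0345) tool mm [ 2.2 -1.  -1.2]
levelling turn [0.001 0.    0.   ]
```

step_arm(
  rows=[
    [[2, 0, 2], [0, 0, 0], 30],
  ],
)

```text
time_s: 11.93
eef_pos: [0.6221, 0.0445, 0.0325]
orientation: [[0.196, 0.981, -0.001], [0.981, -0.196, -0.002], [-0.002, -0.0, -1.0]]
wrist_force: [-7.2, -5.9, 19.4]
opening: 0.474
```

```bash
python3 -c "
from h import *
go((.6215,.047,.0345))"
```

```text
t 11.9 p [0.6221 0.0445 0.0325] open 41.2 yawY -11.3 tilt [-0.001 -0.002 -1.   ] F [-7.2 -5.9 19.4]
(0.6215, 0.047, 0.0345) tool mm [ 2.3 -1.1 -2. ]
levelling turn [-0.     0.002  0.   ]
```

Contact: release and rise.

step_arm(
  rows=[
    [[0, 0, 0], [0, 0, 0], 87],
    [[0, 0, 0], [0, 0, 0], 87],
    [[0, 0, 0], [0, 0, 0], 87],
    [[0, 0, 0], [0, 0, 0], 87],
    [[0, 0, -20], [0, 0, 0], 87],
    [[0, 0, -35], [0, 0, 0], 87],
    [[0, 0, -35], [0, 0, 0], 87],
    [[0, 0, -35], [0, 0, 0], 87],
    [[0, 0, -30], [0, 0, 0], 87],
  ],
)

```text
time_s: 12.68
eef_pos: [0.6193, 0.0454, 0.1887]
orientation: [[0.197, 0.98, -0.011], [0.98, -0.197, -0.004], [-0.006, -0.01, -1.0]]
wrist_force: [0.0, 0.6, -0.1]
opening: 0.98
```

```bash
python3 -c "
from h import *
m,p,d=look('w5',(.609,-.0235,.015),(.6205,.048,.015),(.597,-.096,.015));lids(m,d,.055,.075)
go((.4635,-.221,.18))"
```

```text
blob [266. 179.] 1778 xy 0.6206 0.0446 r 0.0213 z 0.0643
blob [263. 246.] 1553 xy 0.605 -0.0204 r 0.0216 z 0.0641
t 12.7 p [0.6232 0.0456 0.1953] open 86.3 yawY -11.4 tilt [ 0.    -0.002 -1.   ] F [ 1.2 -0.1  3.2]
(0.4635, -0.221, 0.18) tool mm [-292.8 -104.1   15.8]
levelling turn [0.001 0.002 0.   ]
```

View pics/w5.png

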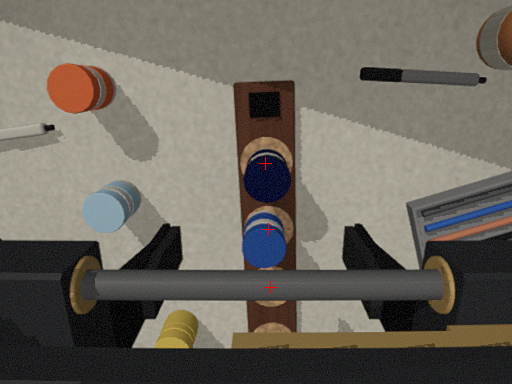

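step_arm(
  rows=[
    [[-32.5, -11.5, 0], [0, 0, 0], 87],
    [[-32.5, -11.5, 0], [0, 0, 0], 87],
    [[-32.5, -11.5, 0], [0, 0, 0], 87],
    [[-32.5, -11.5, 0], [0, 0, 0], 87],
    [[-32.5, -11.5, 0], [0, 0, 0], 87],
    [[-32.5, -11.5, 0], [0, 0, 0], 87],
    [[-32.5, -11.5, 0], [0, 0, 0], 87],
    [[-32.5, -11.5, 0], [0, 0, 0], 87],
    [[-32.5, -11.5, 0], [0, 0, 0], 87],
    [[0, 0, 30], [0, 0, 0], 87],
    [[0, 0, 30], [0, 0, 0], 70],
    [[0, 0, 30], [0, 0, 0], 70],
    [[0, 0, 0], [0, 0, 0], 70],
  ],
)

```text
time_s: 13.82
eef_pos: [0.4695, -0.231, 0.1101]
orientation: [[0.191, 0.981, 0.034], [0.982, -0.191, -0.001], [0.006, 0.033, -0.999]]
wrist_force: [-0.5, 0.7, -0.9]
opening: 0.857
```

```bash
python3 -c "
from h import *
m,p,d=look('w6');lids(m,d)
go((.463,-.221,.015))"
```

```text
blob [244.  61.] 3689 xy 0.4777 -0.136 r 0.0213 z 0.0495
blob [247. 190.] 2830 xy 0.4624 -0.2193 r 0.0215 z 0.0493
blob [320. 260.] 493 xy 0.504 -0.2843 r 0.0136 z 0.0489
t 13.9 p [ 0.4709 -0.232   0.1125] open 72.6 yawY -11.1 tilt [ 0.037 -0.002 -0.999] F [ 0.1 -0.6  0. ]
(0.463, -0.221, 0.015) tool mm [  8.8 -13.5  97.1]
levelling turn [ 0.037 -0.005  0.   ]
```

step_arm(
  rows=[
    [[10, -10, 0], [0.037, -0.005, 0], 70],
    [[0, 0, 0], [0, 0, 0], 70],
    [[0, 0, 25], [0, 0, 0], 70],
  ],
)

```text
time_s: 14.12
eef_pos: [0.4688, -0.2229, 0.0942]
orientation: [[0.192, 0.981, 0.013], [0.981, -0.192, -0.005], [-0.002, 0.014, -1.0]]
wrist_force: [1.7, -0.0, 0.1]
opening: 0.807
```

```bash
python3 -c "
from h import *
go((.463,-.220,.013))"
```

```text
t 14.1 p [ 0.4688 -0.2229  0.0942] open 70.2 yawY -11.1 tilt [ 0.013 -0.005 -1.   ] F [ 1.7 -0.   0.1]
(0.463, -0.22, 0.013) tool mm [ 1.9 -7.4 81.1]
levelling turn [0.014 0.002 0.   ]
```

step_arm(
  rows=[
    [[2, -7, 8], [0.014, 0.002, 0], 70],
    [[0, -1, 25], [0, 0, 0], 70],
    [[0, 0, 25], [0, 0, 0], 70],
    [[0, 0, 16], [0, 0, 0], 70],
  ],
)

```text
time_s: 14.45
eef_pos: [0.4676, -0.2203, 0.0242]
orientation: [[0.188, 0.982, 0.014], [0.982, -0.188, -0.003], [-0.0, 0.014, -1.0]]
wrist_force: [-0.4, 0.4, -0.1]
opening: 0.806
```

```bash
python3 -c "
from h import *
go((.463,-.220,.013))"
```

```text
t 14.4 p [ 0.4676 -0.2203  0.0242] open 70.1 yawY -10.8 tilt [ 0.014 -0.003 -1.   ] F [-0.4  0.4 -0.1]
(0.463, -0.22, 0.013) tool mm [-0.6 -4.7 11.2]
levelling turn [0.014 0.    0.   ]
```

step_arm(
  rows=[
    [[0, -5, 10], [0.014, 0, 0], 70],
    [[0, 0, 1], [0, 0, 0], 30],
    [[0, 0, 0], [0, 0, 0], 30],
    [[0, 0, 0], [0, 0, 0], 30],
    [[0, 0, 0], [0, 0, 0], 30],
    [[0, 0, 0], [0, 0, 0], 30],
  ],
  force=15,
)

```text
time_s: 14.95
eef_pos: [0.4649, -0.2203, 0.0162]
orientation: [[0.187, 0.982, 0.003], [0.982, -0.187, -0.001], [-0.0, 0.004, -1.0]]
wrist_force: [-1.6, 0.9, -0.3]
opening: 0.512
```

```bash
python3 -c "
from h import *
go((.463,-.220,.11),(.5975,-.097,.11))"
```

```text
t 14.9 p [ 0.4649 -0.2203  0.0162] open 44.6 yawY -10.8 tilt [ 0.003 -0.001 -1.   ] F [-1.6  0.9 -0.3]
(0.463, -0.22, 0.11) tool mm [ -0.1  -1.6 -93.8]
(0.5975, -0.097, 0.11) tool mm [146.  109.1   0.3]
levelling turn [0.004 0.    0.   ]
```

step_arm(
  rows=[
    [[0, 0, 0], [0, 0, 0], 30],
    [[0, 0, 0], [0, 0, 0], 30],
    [[0, 0, 0], [0, 0, 0], 30],
  ],
)

```text
time_s: 15.2
eef_pos: [0.4659, -0.2206, 0.0177]
orientation: [[0.187, 0.982, 0.006], [0.982, -0.187, -0.002], [-0.001, 0.007, -1.0]]
wrist_force: [0.1, 0.1, -0.4]
opening: 0.481
```

step_arm(
  rows=[
    [[0, 0, -25], [0, 0, 0], 30],
    [[0, 0, -38], [0, 0, 0], 30],
    [[0, 0, -38], [0, 0, 0], 30],
    [[29, 22, 0], [0, 0, 0], 30],
    [[29, 22, 0], [0, 0, 0], 30],
    [[29, 22, 0], [0, 0, 0], 30],
    [[29, 22, 0], [0, 0, 0], 30],
    [[29, 22, 0], [0, 0, 0], 30],
    [[0, 0, 0], [0, 0, 0], 30],
  ],
)

```text
time_s: 15.95
eef_pos: [0.6042, -0.0958, 0.1253]
orientation: [[0.197, 0.98, 0.008], [0.98, -0.197, 0.001], [0.003, 0.008, -1.0]]
wrist_force: [1.5, 1.9, -0.8]
opening: 0.483
```

```bash
python3 -c "
from h import *
go((.5975,-.097,.032))"
```

```text
t 15.9 p [ 0.6042 -0.0958  0.1253] open 42.0 yawY -11.3 tilt [ 0.008  0.001 -1.   ] F [ 1.5  1.9 -0.8]
(0.5975, -0.097, 0.032) tool mm [-2.8 -7.1 93.2]
levelling turn [ 0.008 -0.003  0.   ]
```

step_arm(
  rows=[
    [[-2, -7, 0], [0.008, -0.003, 0], 30],
    [[0, 0, 30], [0, 0, 0], 30],
    [[0, 0, 25], [0, 0, 0], 30],
    [[0, 0, 10], [0, 0, 0], 30],
  ],
)

```text
time_s: 16.28
eef_pos: [0.5986, -0.0947, 0.061]
orientation: [[0.191, 0.981, 0.005], [0.981, -0.191, -0.001], [0.0, 0.005, -1.0]]
wrist_force: [-0.4, 0.5, -0.3]
opening: 0.478
```

```bash
python3 -c "
from h import *
go((.5975,-.097,.0327))"
```

```text
t 16.3 p [ 0.5986 -0.0947  0.061 ] open 41.5 yawY -11.0 tilt [ 0.005 -0.001 -1.   ] F [-0.4  0.5 -0.3]
(0.5975, -0.097, 0.0327) tool mm [-2.4 -0.8 28.3]
levelling turn [ 0.005 -0.     0.   ]
```

step_arm(
  rows=[
    [[-2, -1, 12], [0.005, 0, 0], 30],
    [[0, 0, 10], [0, 0, 0], 30],
    [[0, 0, 4], [0, 0, 0], 30],
  ],
)

```text
time_s: 16.53
eef_pos: [0.5938, -0.0984, 0.0322]
orientation: [[0.194, 0.981, -0.006], [0.981, -0.194, 0.0], [-0.001, -0.006, -1.0]]
wrist_force: [0.9, 0.0, -0.5]
opening: 0.478
```

```bash
python3 -c "
from h import *
go((.5975,-.097,.0327))"
```

```text
t 16.5 p [ 0.5938 -0.0984  0.0322] open 41.6 yawY -11.2 tilt [-0.006  0.    -1.   ] F [ 0.9  0.  -0.5]
(0.5975, -0.097, 0.0327) tool mm [ 2.1  3.4 -0.5]
levelling turn [-0.006  0.001  0.   ]
```

step_arm(
  rows=[
    [[1, 4, 0], [-0.006, 0, 0], 30],
    [[0, 0, 1], [0, 0, 0], 30],
  ],
)

```text
time_s: 16.7
eef_pos: [0.5972, -0.0991, 0.0314]
orientation: [[0.196, 0.981, -0.001], [0.981, -0.196, -0.0], [-0.001, -0.001, -1.0]]
wrist_force: [0.5, 2.6, 7.6]
opening: 0.478
```

```bash
python3 -c "
from h import *
go((.5975,-.097,.0327))"
```

```text
t 16.7 p [ 0.5972 -0.0991  0.0314] open 41.6 yawY -11.3 tilt [-0.001 -0.    -1.   ] F [0.5 2.6 7.6]
(0.5975, -0.097, 0.0327) tool mm [ 2.2 -0.1 -1.3]
levelling turn [-0.001  0.001  0.   ]
```

Contact; release, rise, and go to the pale jar at about (.459,.035).

step_arm(
  rows=[
    [[0, 0, 0], [0, 0, 0], 87],
    [[0, 0, 0], [0, 0, 0], 87],
    [[0, 0, 0], [0, 0, 0], 87],
    [[0, 0, 0], [0, 0, 0], 87],
    [[0, 0, -20], [0, 0, 0], 87],
    [[0, 0, -35], [0, 0, 0], 87],
    [[0, 0, -35], [0, 0, 0], 87],
    [[0, 0, -20], [0, 0, 0], 87],
  ],
)

```text
time_s: 17.37
eef_pos: [0.5964, -0.0993, 0.1434]
orientation: [[0.197, 0.98, -0.005], [0.98, -0.197, -0.002], [-0.002, -0.004, -1.0]]
wrist_force: [1.1, -0.1, -0.5]
opening: 0.963
```

```bash
python3 -c "
from h import *
m,p,d=look('w7');lids(m,d,.055,.075)
go((.459,.035,.14))"
```

```text
blob [258.   7.] 702 xy 0.6191 0.0333 r 0.0179 z 0.0643
blob [254.  87.] 2946 xy 0.6051 -0.021 r 0.0211 z 0.0644
blob [263. 193.] 2419 xy 0.5962 -0.0984 r 0.0214 z 0.0642
t 17.4 p [ 0.5986 -0.0998  0.1467] open 85.4 yawY -11.3 tilt [ 0.001 -0.002 -1.   ] F [ 0.8 -0.5  1.4]
(0.459, 0.035, 0.14) tool mm [ 104.7 -163.3    6.3]
levelling turn [0.002 0.001 0.   ]
```

step_arm(
  rows=[
    [[20, -32, 0], [0, 0, 0], 87],
    [[20, -32, 0], [0, 0, 0], 87],
    [[20, -32, 0], [0, 0, 0], 87],
    [[20, -32, 0], [0, 0, 0], 87],
    [[20, -32, 0], [0, 0, 0], 80],
    [[0, 0, 0], [0, 0, 0], 70],
    [[0, 0, 20], [0, 0, 0], 70],
  ],
)

```text
time_s: 18.0
eef_pos: [0.4623, 0.0329, 0.1307]
orientation: [[0.198, 0.98, 0.022], [0.98, -0.198, -0.001], [0.003, 0.021, -1.0]]
wrist_force: [1.4, 0.5, 0.4]
opening: 0.855
```

```bash
python3 -c "
from h import *
m,p,d=look('w8');lids(m,d)
go((.459,.035,.013))"
```

```text
blob [233.  26.] 3030 xy 0.468 0.1545 r 0.0213 z 0.0495
blob [449. 135.] 654 xy 0.6173 0.0459 r 0.0209 z 0.0522
blob [253. 188.] 2377 xy 0.4576 0.0383 r 0.0215 z 0.0493
blob [437. 213.] 660 xy 0.6019 -0.0174 r 0.0203 z 0.0521
t 18.1 p [0.4579 0.0328 0.1258] open 73.0 yawY -11.4 tilt [ 0.011 -0.003 -1.   ] F [-1.2  0.7 -1.9]
(0.459, 0.035, 0.013) tool mm [  2.5  -0.7 112.8]
levelling turn [0.011 0.001 0.   ]
```

step_arm(
  rows=[
    [[4, 0, 0], [0.011, 0, 0], 70],
    [[0, 0, 35], [0, 0, 0], 70],
    [[0, 0, 25], [0, 0, 0], 70],
    [[0, 0, 0], [0, 0, 0], 70],
  ],
)

```text
time_s: 18.38
eef_pos: [0.462, 0.0374, 0.066]
orientation: [[0.198, 0.98, 0.003], [0.98, -0.198, 0.001], [0.001, 0.003, -1.0]]
wrist_force: [-0.4, 0.9, 0.1]
opening: 0.804
```

```bash
python3 -c "
from h import *
go((.458,.037,.013))"
```

```text
t 18.4 p [0.462  0.0374 0.066 ] open 69.9 yawY -11.4 tilt [ 0.003  0.001 -1.   ] F [-0.4  0.9  0.1]
(0.458, 0.037, 0.013) tool mm [-1.2 -4.1 53. ]
levelling turn [ 0.003 -0.001  0.   ]
```

step_arm(
  rows=[
    [[-1, -4, 20], [0.003, 0, 0], 70],
    [[0, 0, 20], [0, 0, 0], 70],
    [[0, 0, 8], [0, 0, 0], 70],
    [[0, 0, 0], [0, 0, 0], 70],
  ],
)

```text
time_s: 18.72
eef_pos: [0.4633, 0.0362, 0.0197]
orientation: [[0.202, 0.979, 0.004], [0.979, -0.202, 0.002], [0.003, 0.004, -1.0]]
wrist_force: [0.3, 0.5, 0.1]
opening: 0.805
```

```bash
python3 -c "
from h import *
go((.458,.037,.013))"
```

```text
t 18.7 p [0.4633 0.0362 0.0197] open 70.0 yawY -11.6 tilt [ 0.004  0.002 -1.   ] F [0.3 0.5 0.1]
(0.458, 0.037, 0.013) tool mm [-0.3 -5.4  6.6]
levelling turn [ 0.004 -0.003  0.   ]
```

step_arm(
  rows=[
    [[0, -6, 5], [0.004, 0, 0], 70],
    [[0, 0, 1], [0, 0, 0], 30],
    [[0, 0, 0], [0, 0, 0], 30],
    [[0, 0, 0], [0, 0, 0], 30],
    [[0, 0, 0], [0, 0, 0], 30],
    [[0, 0, 0], [0, 0, 0], 30],
    [[0, 0, 0], [0, 0, 0], 30],
    [[0, 0, 0], [0, 0, 0], 30],
  ],
  force=15,
)

```text
time_s: 19.38
eef_pos: [0.4613, 0.0378, 0.0185]
orientation: [[0.203, 0.979, 0.008], [0.979, -0.203, 0.005], [0.007, 0.007, -1.0]]
wrist_force: [-0.4, 0.2, -0.3]
opening: 0.478
```

```bash
python3 -c "
from h import *
go((.458,.037,.13),(.588,-.174,.13))"
```

```text
t 19.4 p [0.4613 0.0378 0.0185] open 41.6 yawY -11.7 tilt [ 0.008  0.005 -1.   ] F [-0.4  0.2 -0.3]
(0.458, 0.037, 0.13) tool mm [  -0.7   -2.3 -111.6]
(0.588, -0.174, 0.13) tool mm [-180.3  170.1    0. ]
levelling turn [ 0.007 -0.007  0.   ]
```

step_arm(
  rows=[
    [[0, 0, -30], [0.007, -0.007, 0], 30],
    [[0, 0, -38], [0, 0, 0], 30],
    [[0, 0, -38], [0, 0, 0], 30],
    [[-25, 24, 0], [0, 0, 0], 30],
    [[-25, 24, 0], [0, 0, 0], 30],
    [[-25, 24, 0], [0, 0, 0], 30],
    [[-25, 24, 0], [0, 0, 0], 30],
    [[-25, 24, 0], [0, 0, 0], 30],
    [[-25, 24, 0], [0, 0, 0], 30],
    [[-25, 24, 0], [0, 0, 0], 30],
    [[0, 0, 0], [0, 0, 0], 30],
  ],
)

```text
time_s: 20.3
eef_pos: [0.5958, -0.1697, 0.1291]
orientation: [[0.186, 0.983, -0.001], [0.983, -0.186, -0.001], [-0.001, -0.001, -1.0]]
wrist_force: [0.1, -0.8, -0.4]
opening: 0.477
```

```bash
python3 -c "
from h import *
go((.588,-.174,.0335))"
```

```text
t 20.3 p [ 0.5958 -0.1697  0.1291] open 41.5 yawY -10.7 tilt [-0.001 -0.001 -1.   ] F [ 0.1 -0.8 -0.4]
(0.588, -0.174, 0.0335) tool mm [-5.5 -6.7 95.6]
levelling turn [-0.001  0.001  0.   ]
```

step_arm(
  rows=[
    [[-5, -7, 0], [0, 0, 0], 30],
    [[0, 0, 30], [0, 0, 0], 30],
    [[0, 0, 30], [0, 0, 0], 30],
    [[0, 0, 10], [0, 0, 0], 30],
  ],
)

```text
time_s: 20.63
eef_pos: [0.5878, -0.1766, 0.0597]
orientation: [[0.189, 0.982, 0.004], [0.982, -0.189, -0.003], [-0.002, 0.005, -1.0]]
wrist_force: [-0.5, -0.2, -1.1]
opening: 0.48
```

```bash
python3 -c "
from h import *
go((.588,-.174,.0335))"
```

```text
t 20.6 p [ 0.5878 -0.1766  0.0597] open 41.7 yawY -10.9 tilt [ 0.004 -0.003 -1.   ] F [-0.5 -0.2 -1.1]
(0.588, -0.174, 0.0335) tool mm [ 2.7 -0.5 26.2]
levelling turn [0.005 0.002 0.   ]
```

step_arm(
  rows=[
    [[2, 0, 12], [0.005, 0, 0], 30],
    [[0, 0, 10], [0, 0, 0], 30],
    [[0, 0, 2], [0, 0, 0], 30],
  ],
)

```text
time_s: 20.88
eef_pos: [0.5853, -0.1725, 0.0331]
orientation: [[0.188, 0.982, -0.006], [0.982, -0.188, -0.001], [-0.002, -0.006, -1.0]]
wrist_force: [-4.0, -2.2, 12.1]
opening: 0.483
```

```bash
python3 -c "
from h import *
go((.588,-.174,.0335))"
```

```text
t 20.9 p [ 0.5853 -0.1725  0.0331] open 42.0 yawY -10.8 tilt [-0.006 -0.001 -1.   ] F [-4.  -2.2 12.1]
(0.588, -0.174, 0.0335) tool mm [-0.9  2.9 -0.4]
levelling turn [-0.006  0.002  0.   ]
```

Contact within 3 mm; release, rise and draw back clear of the row for a final look.

step_arm(
  rows=[
    [[0, 0, 0], [0, 0, 0], 87],
    [[0, 0, 0], [0, 0, 0], 87],
    [[0, 0, 0], [0, 0, 0], 87],
    [[0, 0, 0], [0, 0, 0], 87],
    [[0, 0, -20], [0, 0, 0], 87],
    [[0, 0, -35], [0, 0, 0], 87],
    [[0, 0, -35], [0, 0, 0], 87],
    [[0, 0, -35], [0, 0, 0], 87],
    [[0, 0, -35], [0, 0, 0], 87],
    [[0, 0, -35], [0, 0, 0], 87],
    [[0, -30, -20], [0, 0, 0], 87],
    [[0, -30, 0], [0, 0, 0], 87],
    [[0, -30, 0], [0, 0, 0], 87],
    [[0, 0, 0], [0, 0, 0], 87],
    [[0, 0, 0], [0, 0, 0], 87],
  ],
)

```text
time_s: 22.13
eef_pos: [0.4996, -0.155, 0.2686]
orientation: [[0.186, 0.983, 0.014], [0.983, -0.186, -0.0], [0.002, 0.014, -1.0]]
wrist_force: [0.9, 0.4, 1.0]
opening: 0.998
```

```bash
python3 -c "
from h import *
ims=[]
for n in('scene','side'):
    m=camera_model(n);p,d=grab_frame(n);print(n);lids(m,d,.057,.072) if 0 else None
    X=cloud(m,d);z=X[...,2];k,l,st,ce=cv2.connectedComponentsWithStats(((z>.058)&(z<.072)&(d>0)).astype(np.uint8))
    for i in range(1,k):
        q=X[l==i]
        if 80<st[i,4]<400: (a,b),r=cv2.minEnclosingCircle(q[:,:2].astype(np.float32));print(ce[i].round(),round(a,4),round(b,4),round(r,4),np.median(q[:,2]).round(4))
    uv=sees(m,[(.6,-.06,.03)])[0].astype(int); u=max(uv[0]-100,0);v=max(uv[1]-90,0)
    print(u,v);c=p[v:v+150,u:u+200,::-1];ims.append(cv2.resize(c,(400,300),interpolation=2)); np.savez(n+'1.npz',p=p,d=d)
cv2.imwrite('pics/fin.png',cv2.resize(np.hstack(ims),(800,300)))
look('w9');go()"
```

```text
scene
[101.   4.] -0.4477 -0.4849 0.1435 0.0652
[197.   1.] -0.4496 -0.1314 0.0542 0.0639
[38. 75.] -0.0724 -0.6243 0.158 0.0653
[240.  71.] 0.0091 -0.0011 0.0667 0.0671
[180. 205.] 0.5873 -0.1738 0.0224 0.0639
[213. 207.] 0.598 -0.1002 0.0227 0.0639
[249. 207.] 0.6084 -0.0215 0.0224 0.064
[279. 210.] 0.6228 0.0425 0.023 0.064
[504. 226.] 0.7219 0.5123 0.041 0.0688
[ 78. 256.] 0.6899 -0.3803 0.0378 0.0648
[ 61. 314.] 0.8575 -0.3628 0.0397 0.0649
[379. 314.] 0.8825 0.1956 0.0237 0.0658
[335. 315.] 0.8766 0.1175 0.0238 0.0666
[ 76. 340.] 0.8733 -0.3531 0.0405 0.0656
131 125
side
[195.  31.] 0.8707 1.0999 0.15 0.065
[278. 180.] 0.6218 0.0408 0.0235 0.0646
[287. 196.] 0.6059 -0.0257 0.0229 0.0646
[301. 216.] 0.5982 -0.0995 0.0254 0.0648
[458. 233.] 0.8646 -0.3583 0.0389 0.0648
[314. 237.] 0.5825 -0.1749 0.0218 0.0646
[452. 250.] 0.8538 -0.364 0.0423 0.0648
[ 50. 298.] -0.0003 -0.0052 0.0676 0.0681
[404. 291.] 0.6721 -0.3924 0.0375 0.0655
191 124
t 22.3 p [ 0.5005 -0.1554  0.2676] open 87.1 yawY -10.7 tilt [ 0.012 -0.002 -1.   ] F [-0.5  0.4 -0.8]
levelling turn [ 0.012 -0.001  0.   ]
```

View pics/fin.png

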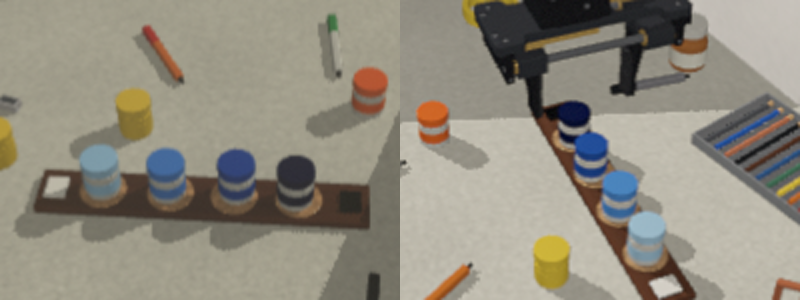

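View pics/w9.png

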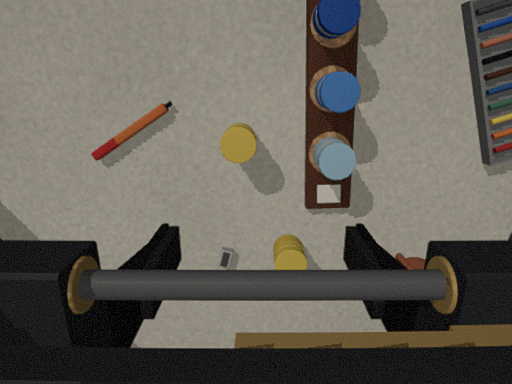

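All four jars are in place: within about 6 mm of the pad centres in both cameras, lid tops at 64–65 mm (upright on cork), gripper clear. I'm handing in.

```bash
python3 -c "
from cell import arm
print(arm.hand_in())"
```

```text
the job is handed in; nothing more can be done
None
```

The four blue jars are on the cork pads in order of shade: pale next to the white chip on pad d, light on c, mid on b and dark next to the black chip on a. I handed the job in at about 22 s; it reports no verdict.

- **Position:** the scene camera puts the jars about 4–5.5 mm from their pad centres and the side camera about 2–4 mm, against the 12 mm limit. The two cameras disagree by up to about 5 mm on absolute positions, but each one's offsets stay within the limit.
- **Upright:** all four lid tops measured 64–65 mm above the desk, which fits jars standing upright on the pads.
- **Left alone:** the orange jar was within about 3 mm of its first measured position at my last close look, just before I placed the pale jar. I didn't measure it again after that, though it still stands in the final pictures. I did not handle the yellow look-alikes.
- **Gripper:** open and about 0.27 m up, clear of everything. No check failed.

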